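# Clamp the tube rack with the shaker's fold-out crank

### The job

Clamp the tube rack on the orbital shaker so that it is held firmly and square between the jaw and the fence: swing the folding handle of the handwheel fully upright, crank the jaw in with it clockwise until you feel the wheel stiffen firmly (do not force it further), then fold the handle back down flat so that nothing sticks up, leaving the rack clamped. Work the jaw only by the crank, never pushing on the jaw itself, and leave the wash bottle, the tip box and the beaker where they stand.

Things in the scene. Friction and masses are not known exactly. Their poses are not given: they have to be found in the camera images.
- shaker: White orbital shaker fixed on the bench; flat aluminium platform 220 x 370 mm (x, y), top 85 mm above the bench. Origin: centre of its underside; z up. At its +y end a gearbox (85 x 85 mm, 52 mm high) carries a flat handwheel. At its -y end stands the fence, a bar 150 mm long, 36 mm high, along x, whose face (to +y) is set anywhere from y = -122 to -142 mm, unmeasured.
- jaw: Moving jaw: upright bar 130 x 14 mm, 38 mm high. Origin: middle of its front face (towards the fence), at platform height; axes as the shaker's. The wheel drives it along the shaker's -y, 12 mm per rad. Ahead of it a sprung rubber pad, 110 mm long, 28 mm high: its face stands 23 mm ahead of the jaw's face and gives up to 14 mm at 1.6 N per mm, then is solid. Do not push on the jaw itself.
- rack: White tube rack with 12 capped tubes, loose on the platform between pad and fence: 112 mm (its x) x 80 mm (its y), 48 mm high over the caps, 0.25 to 0.5 kg. Origin: centre of its underside. It slides when the pad pushes it; it may start askew by up to 0.11 rad. Clamped: its y axis parallel to the shaker's y, squeezed with more than 8 N; above 100 N it is crushed.
- hub (a point): Point on the vertical axis of the handwheel, on the top face of its disc, 155 mm above the bench. The disc is aluminium, 116 mm in diameter, 10 mm thick; a 20 mm stud rises 5 mm in its middle.
- hinge (a point): Middle of the handle's hinge pin: 48 mm from the wheel axis, 18 mm above the disc's top face, in a steel bracket (two cheeks, 28 mm over all across, 16 mm long radially, tops 8 mm above the pin). The pin is level and at right angles to the line from hub to hinge. It goes round with the wheel.
- handle_end (a point): Free end of the folding handle, on its centre line, 71 mm from the hinge pin. A rod with a black plastic sleeve, 17 mm in diameter, from 14 to 68 mm from the pin, that spins freely on the rod. Folded, it lies level across the disc and over the hub, a 9 mm gap under it; its free end lies past the hub. Swung out by lifting the free end, it stands upright over the hinge.
- handle (a joint): Angle of the folding handle in rad: 0 folded flat, 1.57 upright (solid stops at both). Its hinge is stiff (about 1 N at the free end), so that it stays where it is left.
- wheel (a joint): Handwheel angle in rad, growing clockwise seen from above, which closes the jaw; at 0 the jaw's origin is at y = +48 mm on the shaker. Starts at -0.8 to 0.8; the rack is clamped at about 6 to 8.4. Steady drag 0.27 N m; it stays where it is left. When pad, rack and fence are all in contact the torque grows by 0.23 N m per rad for 1.17 rad, then steeply. Well clamped: about 0.45 N m.
- bottle: White plastic wash bottle, 72 mm in diameter, 175 mm tall, loose on the bench beside the shaker's fence end. Origin: centre of its underside. To be left alone.
- tipbox: Grey box of pipette tips with a clear lid, 88 x 123 mm, 67 mm high, loose on the bench beyond the shaker's gearbox end. Origin: centre of its underside. To be left alone.
- beaker: Glass beaker, 70 mm in diameter, 85 mm tall, loose on the bench beyond the shaker (+x side). Origin: centre of its underside. To be left alone.
Things that resemble listed ones, but are neither listed nor needed, are in the scene too. Leave any brown or turquoise look-alike of the rack alone.

How it is judged (in metres and radians):
On the way, in this order (a step that is already met when the one before it is completed fails the run):
1. the handle is swung fully upright (value of joint handle above 1.4 rad), for 0.1 s.
2. with the handle out, the wheel is cranked until the jaw squeezes the rack with more than 8 N, square with the shaker (value of joint handle above 1 rad and contact force between jaw and rack above 8 N and angle between the y axis of rack and the y axis of shaker, either way round below 0.05 rad), for 0.2 s.
3. the handle is folded flat again (value of joint handle below 0.12 rad), for 0.1 s.
At the end, for the whole second after the job is handed in: The handle lies folded (within 0.12 rad of flat), and the rack stands flat on the platform, at rest, square with the shaker to 0.05 rad and squeezed between jaw and fence with more than 8 N (value of joint handle below 0.12 rad and contact force between jaw and rack above 8 N and angle between the y axis of rack and the y axis of shaker, either way round below 0.05 rad and angle between rack's own z axis and vertical below 0.06 rad and linear speed of rack below 0.01 m/s); the robot touches nothing.
It fails at once if the rack is crushed (squeezed with more than 100 N) (contact force between jaw and rack above 100 N).
It fails at once if the jaw is pushed directly by the fingers (contact force between the fingers and jaw above 4 N).
It fails at once if the wash bottle, tip box or beaker is moved more than 30 mm (distance of any of bottle, tipbox, beaker from where it was at the start of the episode above 0.03 m).
It also fails if it takes over 72 s, if anything falls off the work surface, if the arm or the gripper's body presses on something with over 40 N, if the wrist force passes 120 N, or if a joint passes its speed limit or range.

### The arm

A 7-joint arm with a two-finger parallel gripper is mounted at the origin on the work surface. World frame = base frame: x ahead of the robot, y to its left, z up, the work surface at z = 0. Lengths are in mm, angles in rad, forces in N, time in s.
With the tool pointing down it reaches from about 400 to 875 mm from the base axis. Payload 4.4 kg.
Tool frame: the origin (TCP) lies at the very end of the fingers, on their centre line; the grasp point (between the pads) lies 19 mm behind it; z points along the fingers, y is the direction in which the jaws open and shut (so a half turn about z gives the same grasp; the last joint's range is limited). The gripper opens to 85 mm and grips with 20 to 120 N. Pads are 22 mm wide; open, the fingers measure 114 mm over their backs; the gripper's body (76 mm by 85 mm) begins 54 mm behind the grasp point. The pads swing forward as they close: fully open they stand 13 mm farther back than shut.
Start: joints at [-1.37, 0.628, 0.038, 1.517, -0.027, 0.996, -0.02], TCP at [171.345, 627.024, 231.313] pointing down, gripper open.
Joint ranges: [-3.06, 3.06], [-0.37, 2.12], [-1.25, 1.32], [0.18, 2.47], [-1.1, 4.24], [0.23, 1.98], [-2.94, 2.94]. Speed limits (rad/s): [2.57, 2.57, 3.14, 3.14, 3.14, 3.14, 3.14].

### API

Orientations are given as [roll, pitch, yaw] about the fixed x, y, z axes, in that order (R = Rz(yaw) Ry(pitch) Rx(roll)).
In Python, from cell import read_state, get_image, calibration, finish_job gives the robot as it stands. The module is installed in compiled form; this text tells all that it offers.
- The arm moves only by the tool apply_moves, never from a script. Its argument "increments" is a list of rows, each an object of numbers: "tx", "ty", "tz": the shift along the world's x, y, z in m; "rx", "ry", "rz": the turn, a rotation vector about the world's x, y, z in units of 5 degrees (1.0 is 5 degrees); "claw": the finger opening in m, from 0 to 0.0854. In form: [{"tx": .., "ty": .., "tz": .., "rx": .., "ry": .., "rz": .., "claw": ..}, ...]. A call has 1 to 12 rows; each row is the pose to reach, as a shift and turn from the pose commanded when the call began; what a row does not reach only later rows make up. A row lasts 1/10 s, in which the tool goes at most 50 mm and 8.59 degrees, less where a joint would pass 70% of its speed; a pose out of reach is approached as far as the arm can. A call with a gripper value outside its range is refused whole. The fingers move at their own pace and stop on an object; the grip force is fixed at half the most. Time passes only in rows, so rows that repeat a pose let the fingers close. It gives the time, the measured TCP pose, the force and the opening at its end, in the units of the state.
- read_state(): the state, without advancing time (a new reading comes with each control period).
- get_image(name): name is "scene" or "top"; returns the picture (480x640x3 uint8, red, green, blue); there is no depth.
- calibration(name): a dict with "camera_matrix" (3x3 intrinsics, pixels), "origin" and "attitude" of the camera in the world. Camera axes: x right, y up, looking along -z (the intrinsics and any distortion apply to the point x, -y, -z); pixel columns grow to the right and rows downward; lengths in mm; the calibration is good to about 2 mm. A picture is of the moment at which its call begins. calibration takes no time and is no camera call.
- finish_job(): hands the job in, once; it reports no verdict.
The state is a dict: "clock": time; "qpos": joint angles; "qd": joint speeds; "tau": joint torques, N m; "eef_pos": TCP position; "tool_rot": TCP orientation; "force": force on the tool from outside, world axes, zero at the start; "torque": the same for the moment, N m; "width": finger opening in mm.
Only numpy, scipy, OpenCV 4.12 (cv2) and the standard library are available. Lean on these libraries where they do the work, as an engineer would, in place of code of your own. Each camera call takes 0.05 s, during which the arm holds its last target. There are 200 camera calls.

## Working session

There is one attempt and no reset: what is moved stays moved. The work goes in short steps, Python scripts to look and compute and a tool call to move; the robot and the scene stay as the last step left them, time stands still between calls to the robot, and variables do not carry over. Pictures are saved under pics/ and viewed, about 8 in all and at most 12, crops included, and the job is handed in when it is done.

Besides the shell and the picture viewer there is one more tool, called after "Request:" as a command line: name --argument value ..., lists and objects as JSON in quotes. apply_moves: Moves the arm, as the interface text tells. Its arguments: {"type":"object","properties":{"increments":{"type":"array"}},"required":["increments"]}

```bash
mkdir -p pics
python3 - <<'E'
from cell import *
import cv2
print(read_state())
for n in("scene","top"):
    cv2.imwrite(f"pics/{n}0.png",get_image(n)[:,:,::-1]); print(n,calibration(n))
E
```

```text
{'clock': 0.0, 'qpos': array([-1.36982536,  0.62933559,  0.03846907,  1.51838357, -0.02701044,
        0.99629802, -0.02001808]), 'qd': array([ 1.24478533e-03, -1.10566962e-03, -5.37851013e-05,  1.54714750e-03,
       -1.27715215e-03,  7.87491613e-04, -6.84278054e-04]), 'tau': array([-3.18713082e-04, -5.63400078e+01,  1.22651204e+00, -1.93454236e+01,
        1.11749829e-02,  1.01737978e-02, -1.19624647e-05]), 'eef_pos': array([171.16977496, 626.40163339, 230.39143766]), 'tool_rot': array([-3.13968716e+00,  3.22014510e-05,  2.87477566e+00]), 'force': array([-1.13456752,  0.37735416,  0.11068849]), 'torque': array([-0.04681783, -0.02696805, -0.05348412]), 'width': 85.47825642045576}
scene {'camera_matrix': array([[612.92525756,   0.        , 316.16621488],
       [  0.        , 612.92525756, 239.84143678],
       [  0.        ,   0.        ,   1.        ]]), 'origin': array([1311.68696126,  411.19245951, 1164.30117382]), 'attitude': array([0.66584775, 0.00298148, 2.04117636])}
top {'camera_matrix': array([[510.80202317,   0.        , 318.67521439],
       [  0.        , 510.80202317, 233.03840002],
       [  0.        ,   0.        ,   1.        ]]), 'origin': array([ 513.9486703 ,    8.97187732, 1028.79003295]), 'attitude': array([ 0.06176559,  0.02158355, -1.56335945])}
```

View pics/scene0.png

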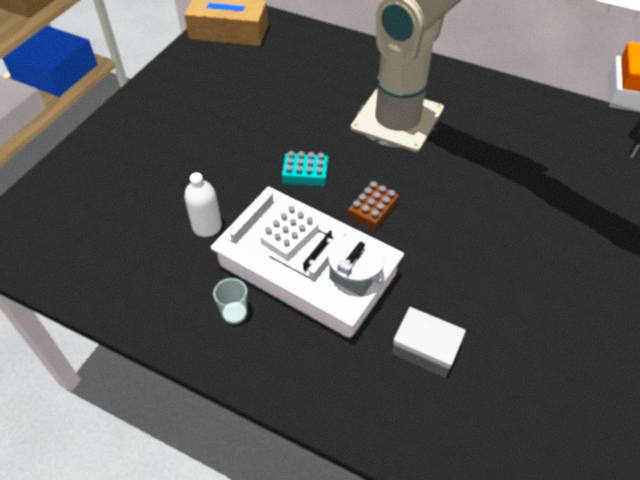

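View pics/top0.png

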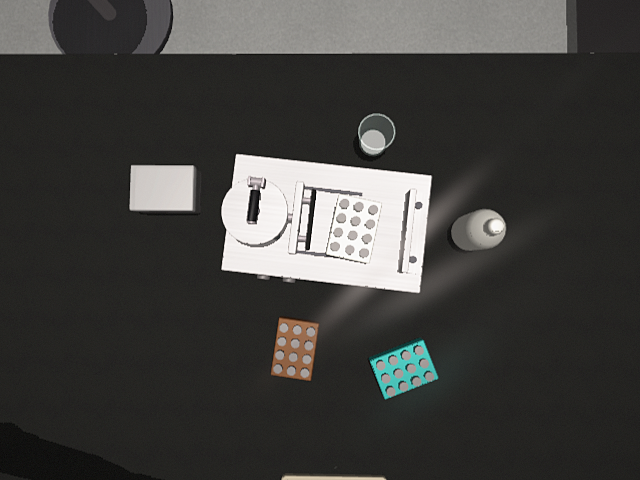

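The top view shows the shaker's corners near (236,155), (432,175), (421,292), (222,269). The wheel is at about (254,211), with the hinge bracket at (257,183) and the handle's free end at about (252,222). The white rack on the platform at (355,228) is the one meant. The brown (295,349) and turquoise (404,369) racks off the shaker are the look-alikes.

```bash
cat > h.py <<'E'
import numpy as np, cv2
from cell import *
from scipy.spatial.transform import Rotation as R
def cam(n):
    c=calibration(n); return c["camera_matrix"],np.array(c["origin"]),R.from_euler("xyz",c["attitude"]).as_matrix()
def unproj(n,uv,z):
    K,o,A=cam(n); d=A@(np.diag([1,-1,-1])@np.linalg.inv(K)@[uv[0],uv[1],1]); return o+d*(z-o[2])/d[2]
def proj(n,p):
    K,o,A=cam(n); q=K@(np.diag([1,-1,-1])@A.T@(np.asarray(p,float)-o)); return q[:2]/q[2]
def crop(n,x,y,w,h,s,f):
    im=get_image(n)[y:y+h,x:x+w,::-1]; cv2.imwrite("pics/"+f,cv2.resize(im,None,fx=s,fy=s,interpolation=cv2.INTER_CUBIC))
E
python3 - <<'E'
from h import *
cs=[unproj("top",p,85) for p in [(236,155),(432,175),(421,292),(222,269)]]
for c in cs: print(c.round(1))
print(sum(cs)/4,[np.linalg.norm(cs[i]-cs[(i+1)%4]) for i in range(4)])
print("hub",unproj("top",(254.5,211),155),"hinge",unproj("top",(257,184),173))
crop("top",212,145,230,155,3.4,"t1.png")
crop("scene",320,220,100,80,7,"s1.png")
E
```

```text
[717.9 186.   85. ]
[ 681.4 -179.8   85. ]
[ 465.2 -158.4   85. ]
[504.4 208.3  85. ]
[592.20964107  14.03117452  85.        ] [np.float64(367.5819638018327), np.float64(217.24317917415343), np.float64(368.755312005013), np.float64(214.67008242054987)]
hub [605.23958274 139.1532825  155.        ] hinge [649.3109787  132.92427624 173.        ]
```

View pics/t1.png

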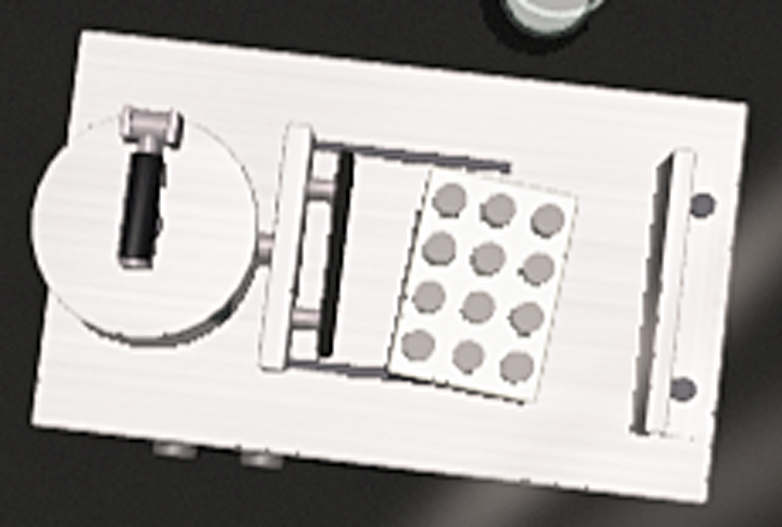

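View pics/s1.png

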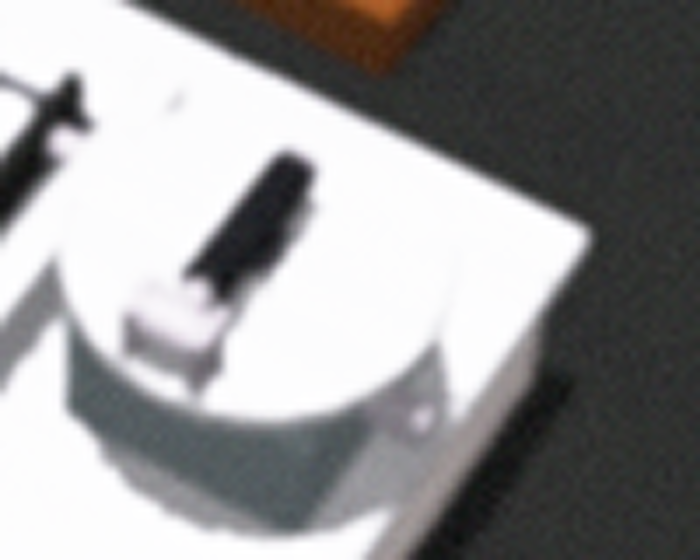

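The shaker is fixed and the hub and handle are clear. In the crop, the disc is centred at about (145,222), the bracket at (152,126) and the handle end at (136,264). The white rack (485,285) sits between the pad (340,255) and the fence, whose inner top edge runs (675,150) to (648,432). Next I convert these to positions.

Run:
```python
from h import *
P=lambda x,y,z: unproj("top",(212+(x+.5)/3.4-.5,145+(y+.5)/3.4-.5),z)
c=P(145,222,155); hi=P(151,126,178); e=P(136,264,173)
print("hub",c,"hinge",hi,"end",e, "|hh|",np.linalg.norm((hi-c)[:2]),"|he|",np.linalg.norm((hi-e)[:2]))
u=(e-hi)[:2];print("handle dir deg",np.degrees(np.arctan2(u[1],u[0])))
O=np.array([592.2,14]); a=-0.1035; y=np.array([-np.sin(a),np.cos(a)]); x=np.array([np.cos(a),np.sin(a)])
S=lambda p:(round((p[:2]-O)@x,1),round((p[:2]-O)@y,1))
print("hub S",S(c),"fence",S(P(675,150,121)),S(P(648,432,121)),"jaw",S(P(313,127,123)),S(P(286,368,123)))
print("padtop",S(P(354,153,113)),S(P(331,356,113)),"rack",[S(P(*q,125)) for q in[(432,168),(577,193),(535,402),(388,373)]])
# scene check
for n,p in dict(hub=c,hinge=hi,end=e).items(): q=proj("scene",[p[0],p[1],155 if n=="hub" else 173]); print(n,q,(q-[320,220])*7)
```

```text
hub [607.07121093 139.53713108 155.        ] hinge [652.40754088 133.84771788 178.        ] end [584.20658553 141.00465888 173.        ] |hh| 45.69192747261576 |he| 68.57544834192005
handle dir deg 174.0093632191901
hub S (np.float64(1.8), np.float64(126.4)) fence (np.float64(72.8), np.float64(-140.9)) (np.float64(-75.5), np.float64(-141.7)) jaw (np.float64(64.2), np.float64(49.3)) (np.float64(-63.3), np.float64(49.1))
padtop (np.float64(54.3), np.float64(26.8)) (np.float64(-54.2), np.float64(26.8)) rack [(np.float64(49.1), np.float64(-15.3)), (np.float64(44.2), np.float64(-91.9)), (np.float64(-66.6), np.float64(-81.6)), (np.float64(-60.1), np.float64(-4.1))]
hub [355.2577419  255.71957524] [246.80419331 250.03702665]
hinge [343.56133018 265.59146898] [164.92931123 319.14028285]
end [360.99127068 242.73754345] [286.93889479 159.16280412]
```

Request:
apply_moves --increments '[{"tx": 0.035, "ty": -0.04, "claw": 0.05}, {"tx": 0.07, "ty": -0.08, "rz": 0.5}, {"tx": 0.105, "ty": -0.12, "rz": 0.9}, {"tx": 0.14, "ty": -0.16, "rz": 1.2}, {"tx": 0.175, "ty": -0.2, "rz": 1.5}, {"tx": 0.21, "ty": -0.24, "rz": 1.86}, {"tx": 0.245, "ty": -0.28, "rz": 1.86}, {"tx": 0.28, "ty": -0.32, "rz": 1.86}, {"tx": 0.315, "ty": -0.36, "rz": 1.86}, {"tx": 0.35, "ty": -0.4, "rz": 1.86}, {"tx": 0.385, "ty": -0.44, "rz": 1.86}, {"tx": 0.4254, "ty": -0.4859, "rz": 1.86, "claw": 0.05}]'

```text
$.increments[0]: bad value
```

Request:
apply_moves --increments '[{"tx": 0}, {"tx": 0}]'

```text
$.increments[0]: bad value
```

Request:
apply_moves --increments '[{"tx": 0.035, "ty": -0.04, "tz": 0.0, "rx": 0.0, "ry": 0.0, "rz": 0.3, "claw": 0.05}, {"tx": 0.07, "ty": -0.08, "tz": 0.0, "rx": 0.0, "ry": 0.0, "rz": 0.6, "claw": 0.05}, {"tx": 0.105, "ty": -0.12, "tz": 0.0, "rx": 0.0, "ry": 0.0, "rz": 0.9, "claw": 0.05}, {"tx": 0.14, "ty": -0.16, "tz": 0.0, "rx": 0.0, "ry": 0.0, "rz": 1.2, "claw": 0.05}, {"tx": 0.175, "ty": -0.2, "tz": 0.0, "rx": 0.0, "ry": 0.0, "rz": 1.5, "claw": 0.05}, {"tx": 0.21, "ty": -0.24, "tz": 0.0, "rx": 0.0, "ry": 0.0, "rz": 1.86, "claw": 0.05}, {"tx": 0.245, "ty": -0.28, "tz": 0.0, "rx": 0.0, "ry": 0.0, "rz": 1.86, "claw": 0.05}, {"tx": 0.28, "ty": -0.32, "tz": 0.0, "rx": 0.0, "ry": 0.0, "rz": 1.86, "claw": 0.05}, {"tx": 0.315, "ty": -0.36, "tz": 0.0, "rx": 0.0, "ry": 0.0, "rz": 1.86, "claw": 0.05}, {"tx": 0.35, "ty": -0.4, "tz": 0.0, "rx": 0.0, "ry": 0.0, "rz": 1.86, "claw": 0.05}, {"tx": 0.385, "ty": -0.44, "tz": 0.0, "rx": 0.0, "ry": 0.0, "rz": 1.86, "claw": 0.05}, {"tx": 0.4254, "ty": -0.4859, "tz": 0.0, "rx": 0.0, "ry": 0.0, "rz": 1.86, "claw": 0.05}]'

```text
clock: 1.4
eef_pos: [567.5, 173.8, 231.3]
tool_rot: [3.141, -0.0, 3.037]
force: [0.7, 1.0, -0.7]
width: 49.8
```

Request:
apply_moves --increments '[{"tx": 0.0, "ty": 0.0, "tz": 0.0, "rx": 0.0, "ry": 0.0, "rz": 0.0, "claw": 0.05}, {"tx": 0.0, "ty": 0.0, "tz": 0.0, "rx": 0.0, "ry": 0.0, "rz": 0.0, "claw": 0.05}]'

```text
clock: 1.6
eef_pos: [567.0, 173.8, 230.9]
tool_rot: [-3.141, -0.001, 3.033]
force: [-0.2, 0.9, 0.0]
width: 50.2
```

Run:
```python
from h import *
s=read_state();print(s['eef_pos'],s['tool_rot'],s['qpos'],s['force'])
crop("top",212,145,100,80,7,"t2.png")
```

```text
[567.04808911 173.84618718 230.92792217] [-3.14120450e+00 -5.46982479e-04  3.03338756e+00] [-0.35470047  0.54552962  0.01535959  1.68256769 -0.00992018  0.91423282
  1.12708196] [-0.20969347  0.87775141  0.04246685]
```

View pics/t2.png

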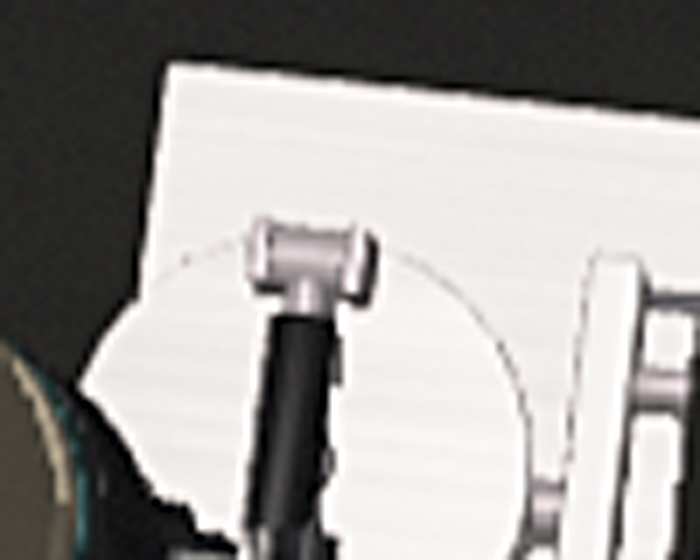

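Run:
```python
from h import *
for q in [(302,330),(283,500),(312,258)]: print(unproj("top",(212+(q[0]+.5)/7-.5,145+(q[1]+.5)/7-.5),175))
```

```text
[635.85480964 136.30839012 175.        ]
[594.67378971 140.26557418 175.        ]
[653.36880761 134.15270947 175.        ]
```

Request:
apply_moves --increments '[{"tx": 0.0296, "ty": -0.0333, "tz": 0.0, "rx": 0.0, "ry": 0.0, "rz": 0.0, "claw": 0.05}, {"tx": 0.0296, "ty": -0.0333, "tz": 0.0, "rx": 0.0, "ry": 0.0, "rz": 0.0, "claw": 0.05}, {"tx": 0.0296, "ty": -0.0333, "tz": -0.02, "rx": 0.0, "ry": 0.0, "rz": 0.0, "claw": 0.05}, {"tx": 0.0296, "ty": -0.0333, "tz": -0.02, "rx": 0.0, "ry": 0.0, "rz": 0.0, "claw": 0.05}]'

```text
clock: 2.05
eef_pos: [593.6, 143.5, 209.2]
tool_rot: [-3.141, -0.005, 3.039]
force: [-0.2, 1.3, 0.3]
width: 50.1
```

Request:
apply_moves --increments '[{"tx": 0.0, "ty": 0.0, "tz": 0.0, "rx": 0.0, "ry": 0.0, "rz": 0.0, "claw": 0.05}, {"tx": 0.0, "ty": 0.0, "tz": -0.02, "rx": 0.0, "ry": 0.0, "rz": 0.0, "claw": 0.05}, {"tx": 0.0, "ty": 0.0, "tz": -0.035, "rx": 0.0, "ry": 0.0, "rz": 0.0, "claw": 0.05}, {"tx": 0.0, "ty": 0.0, "tz": -0.048, "rx": 0.0, "ry": 0.0, "rz": 0.0, "claw": 0.05}, {"tx": 0.0, "ty": 0.0, "tz": -0.048, "rx": 0.0, "ry": 0.0, "rz": 0.0, "claw": 0.05}]'

```text
clock: 2.55
eef_pos: [595.0, 142.7, 162.2]
tool_rot: [-3.141, -0.003, 3.038]
force: [-1.1, -0.7, 0.3]
width: 50.3
```

Request:
apply_moves --increments '[{"tx": 0.0, "ty": -0.002, "tz": 0.0, "rx": 0.0, "ry": 0.0, "rz": 0.0, "claw": 0.03}, {"tx": 0.0, "ty": -0.002, "tz": 0.0, "rx": 0.0, "ry": 0.0, "rz": 0.0, "claw": 0.01}, {"tx": 0.0, "ty": -0.002, "tz": 0.0, "rx": 0.0, "ry": 0.0, "rz": 0.0, "claw": 0.01}, {"tx": 0.0, "ty": -0.002, "tz": 0.0, "rx": 0.0, "ry": 0.0, "rz": 0.0, "claw": 0.01}, {"tx": 0.0, "ty": -0.002, "tz": 0.0, "rx": 0.0, "ry": 0.0, "rz": 0.0, "claw": 0.01}]'

```text
clock: 3.05
eef_pos: [596.8, 141.2, 164.2]
tool_rot: [3.14, 0.002, 3.037]
force: [0.1, 2.9, 3.7]
width: 14.4
```

Run:
```python
from h import *
s=read_state();print(s)
for r in (57,):
  for t in np.radians(np.arange(0,96,8)):
    print((np.array([r*(1-np.cos(t)),r*np.sin(t)])).round(1))
```

```text
{'clock': 3.05, 'qpos': array([-0.28478287,  0.65046625,  0.01161703,  1.69438858, -0.01114182,
        0.79449615,  1.19890809]), 'qd': array([-0.00059741,  0.00184247,  0.00032474, -0.00058116, -0.00034618,
       -0.00066206,  0.00045845]), 'tau': array([  1.61983319, -52.1320796 ,   2.37032309, -14.98860061,
         0.69857363,   0.27776574,   0.06309426]), 'eef_pos': array([596.82095623, 141.22275465, 164.23890456]), 'tool_rot': array([3.13988842e+00, 1.80184225e-03, 3.03745140e+00]), 'force': array([0.10694887, 2.88429392, 3.66533015]), 'torque': array([ 0.59836626, -0.02158998, -0.09998138]), 'width': 14.376487478646672}
[0. 0.]
[0.6 7.9]
[ 2.2 15.7]
[ 4.9 23.2]
[ 8.7 30.2]
[13.3 36.6]
[18.9 42.4]
[25.1 47.3]
[32.  51.2]
[39.4 54.2]
[47.1 56.1]
[55. 57.]
```

Request:
apply_moves --increments '[{"tx": 0.0, "ty": 0.0, "tz": 0.0, "rx": 0.0, "ry": 0.0, "rz": 0.0, "claw": 0.03}, {"tx": 0.0, "ty": 0.0, "tz": 0.0, "rx": 0.0, "ry": 0.0, "rz": 0.0, "claw": 0.03}, {"tx": -0.005, "ty": -0.001, "tz": -0.002, "rx": 0.0, "ry": 0.0, "rz": 0.0, "claw": 0.03}, {"tx": -0.005, "ty": -0.001, "tz": -0.004, "rx": 0.0, "ry": 0.0, "rz": 0.0, "claw": 0.03}, {"tx": -0.005, "ty": -0.001, "tz": -0.004, "rx": 0.0, "ry": 0.0, "rz": 0.0, "claw": 0.03}]'

```text
clock: 3.55
eef_pos: [590.5, 138.8, 158.7]
tool_rot: [-3.141, -0.001, 3.037]
force: [-0.4, -0.7, 0.7]
width: 30.0
```

Request:
apply_moves --increments '[{"tx": 0.0, "ty": 0.0, "tz": 0.0, "rx": 0.0, "ry": 0.0, "rz": 0.0, "claw": 0.01}, {"tx": 0.0, "ty": 0.0, "tz": 0.0, "rx": 0.0, "ry": 0.0, "rz": 0.0, "claw": 0.01}, {"tx": 0.0, "ty": 0.0, "tz": 0.0, "rx": 0.0, "ry": 0.0, "rz": 0.0, "claw": 0.01}, {"tx": 0.0, "ty": 0.0, "tz": 0.0, "rx": 0.0, "ry": 0.0, "rz": 0.0, "claw": 0.01}]'

```text
clock: 3.95
eef_pos: [591.0, 141.6, 159.4]
tool_rot: [3.139, -0.0, 3.038]
force: [-0.8, 5.9, 0.1]
width: 14.7
```

Request:
apply_moves --increments '[{"tx": 0.0008, "ty": 0.0024, "tz": 0.0097, "rx": 0.0, "ry": 0.0, "rz": 0.0, "claw": 0.01}, {"tx": 0.003, "ty": 0.0022, "tz": 0.0192, "rx": 0.0, "ry": 0.0, "rz": 0.0, "claw": 0.01}, {"tx": 0.0068, "ty": 0.0018, "tz": 0.0281, "rx": 0.0, "ry": 0.0, "rz": 0.0, "claw": 0.01}, {"tx": 0.0117, "ty": 0.0012, "tz": 0.0364, "rx": 0.0, "ry": 0.0, "rz": 0.0, "claw": 0.01}, {"tx": 0.0181, "ty": 0.0005, "tz": 0.0438, "rx": 0.0, "ry": 0.0, "rz": 0.0, "claw": 0.01}, {"tx": 0.0254, "ty": -0.0003, "tz": 0.0502, "rx": 0.0, "ry": 0.0, "rz": 0.0, "claw": 0.01}, {"tx": 0.0254, "ty": -0.0003, "tz": 0.0502, "rx": 0.0, "ry": 0.0, "rz": 0.0, "claw": 0.01}]'

```text
clock: 4.65
eef_pos: [618.2, 139.2, 208.9]
tool_rot: [3.141, 0.002, 3.037]
force: [5.9, 3.0, -12.2]
width: 14.6
```

Request:
apply_moves --increments '[{"tx": 0.0082, "ty": -0.0005, "tz": 0.003, "rx": 0.0, "ry": 0.0, "rz": 0.0, "claw": 0.01}, {"tx": 0.0171, "ty": -0.0015, "tz": 0.006, "rx": 0.0, "ry": 0.0, "rz": 0.0, "claw": 0.01}, {"tx": 0.0265, "ty": -0.0025, "tz": 0.008, "rx": 0.0, "ry": 0.0, "rz": 0.0, "claw": 0.01}, {"tx": 0.036, "ty": -0.0035, "tz": 0.008, "rx": 0.0, "ry": 0.0, "rz": 0.0, "claw": 0.01}, {"tx": 0.041, "ty": -0.004, "tz": 0.008, "rx": 0.0, "ry": 0.0, "rz": 0.0, "claw": 0.01}, {"tx": 0.041, "ty": -0.004, "tz": 0.008, "rx": 0.0, "ry": 0.0, "rz": 0.0, "claw": 0.01}]'

```text
clock: 5.25
eef_pos: [657.5, 134.8, 217.1]
tool_rot: [-3.141, -0.001, 3.037]
force: [-2.2, 2.8, -7.7]
width: 11.0
```

Run:
```python
from h import *
a=get_image("top")[130:310,200:440,::-1]; b=get_image("scene")[150:330,210:450,::-1]
cv2.imwrite("pics/c3.png",cv2.resize(np.vstack([a[:, :240],b]),None,fx=1.66,fy=1.66,interpolation=cv2.INTER_CUBIC))
print(read_state())
```

```text
{'clock': 5.35, 'qpos': array([-0.25337595,  0.67407853,  0.0166283 ,  1.4665923 , -0.01234867,
        1.00160985,  1.23227983]), 'qd': array([-1.47772502e-03, -2.74642255e-03, -3.07814138e-05,  6.86475698e-03,
        2.10607876e-03, -8.06996663e-03, -2.75575810e-04]), 'tau': array([ 1.95953809e+00, -6.47937298e+01,  2.95089014e+00, -2.30220938e+01,
        1.00857809e+00, -3.38708237e-01,  4.72753876e-03]), 'eef_pos': array([657.47410028, 134.75728243, 217.14967561]), 'tool_rot': array([-3.14141602e+00, -5.59164303e-04,  3.03679859e+00]), 'force': array([-1.32173988,  2.17975516, -8.78071611]), 'torque': array([ 0.70896386,  0.45029857, -0.0051684 ]), 'width': 11.002431131622144}
```

View pics/c3.png

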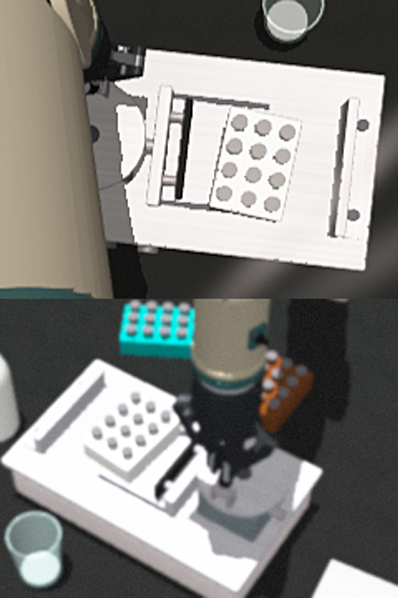

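The top view is blocked by the arm. In the scene view the fingers are over the bracket with the handle between them. The width dropped to 11 mm, so the grip is too near the end, and I will regrip lower.

Request:
apply_moves --increments '[{"tx": 0.0, "ty": 0.0, "tz": 0.0, "rx": 0.0, "ry": 0.0, "rz": 0.0, "claw": 0.03}, {"tx": 0.0, "ty": 0.0, "tz": 0.0, "rx": 0.0, "ry": 0.0, "rz": 0.0, "claw": 0.03}, {"tx": 0.0, "ty": 0.0, "tz": -0.006, "rx": 0.0, "ry": 0.0, "rz": 0.0, "claw": 0.03}, {"tx": 0.0, "ty": 0.0, "tz": -0.013, "rx": 0.0, "ry": 0.0, "rz": 0.0, "claw": 0.03}, {"tx": 0.0, "ty": 0.0, "tz": -0.013, "rx": 0.0, "ry": 0.0, "rz": 0.0, "claw": 0.03}]'

```text
clock: 5.85
eef_pos: [657.0, 134.5, 203.5]
tool_rot: [-3.141, -0.001, 3.037]
force: [-0.5, -0.5, 0.0]
width: 30.1
```

Request:
apply_moves --increments '[{"tx": 0.0, "ty": 0.0, "tz": 0.0, "rx": 0.0, "ry": 0.0, "rz": 0.0, "claw": 0.01}, {"tx": 0.0, "ty": 0.0, "tz": 0.0, "rx": 0.0, "ry": 0.0, "rz": 0.0, "claw": 0.01}, {"tx": 0.0, "ty": 0.0, "tz": 0.0, "rx": 0.0, "ry": 0.0, "rz": 0.0, "claw": 0.01}]'

```text
clock: 6.15
eef_pos: [656.8, 134.8, 204.4]
tool_rot: [-3.141, -0.002, 3.037]
force: [-1.6, -0.1, 0.6]
width: 12.5
```

Request:
apply_moves --increments '[{"tx": 0.0, "ty": 0.0, "tz": 0.0, "rx": 0.0, "ry": 0.0, "rz": 0.0, "claw": 0.0}, {"tx": 0.0, "ty": 0.0, "tz": 0.0, "rx": 0.0, "ry": 0.0, "rz": 0.0, "claw": 0.0}, {"tx": 0.0, "ty": 0.0, "tz": 0.0, "rx": 0.0, "ry": 0.0, "rz": 0.0, "claw": 0.0}]'

```text
clock: 6.45
eef_pos: [656.9, 134.8, 204.4]
tool_rot: [-3.141, -0.001, 3.037]
force: [-3.2, -0.5, 1.5]
width: 12.7
```

Request:
apply_moves --increments '[{"tx": 0.004, "ty": 0.0, "tz": 0.0, "rx": 0.0, "ry": 0.0, "rz": 0.0, "claw": 0.0}, {"tx": 0.005, "ty": 0.0, "tz": 0.0, "rx": 0.0, "ry": 0.0, "rz": 0.0, "claw": 0.0}, {"tx": 0.005, "ty": 0.0, "tz": 0.0, "rx": 0.0, "ry": 0.0, "rz": 0.0, "claw": 0.0}]'

```text
clock: 6.75
eef_pos: [659.2, 134.6, 204.4]
tool_rot: [-3.14, -0.007, 3.037]
force: [-10.0, -2.2, 6.0]
width: 12.4
```

```bash
cat > arc.py <<'E'
import numpy as np,sys
a0,step,n,r=map(float,sys.argv[1:5]); a0=np.radians(a0)
for k in range(1,int(n)+1):
    a=a0-np.radians(step*k); print(f"{r*(np.cos(a)-np.cos(a0))/1000:.4f} {r*(np.sin(a)-np.sin(a0))/1000:.4f}")
E
python3 arc.py -6 12 12 48
```

```text
-0.0021 -0.0098
-0.0062 -0.0190
-0.0121 -0.0271
-0.0195 -0.0338
-0.0282 -0.0388
-0.0378 -0.0419
-0.0477 -0.0430
-0.0577 -0.0419
-0.0673 -0.0388
-0.0760 -0.0338
-0.0834 -0.0271
-0.0893 -0.0190
```

Request:
apply_moves --increments '[{"tx": -0.005, "ty": 0.0, "tz": 0.0, "rx": 0.0, "ry": 0.0, "rz": 0.0, "claw": 0.0}, {"tx": -0.0071, "ty": -0.0098, "tz": 0.0, "rx": 0.0, "ry": 0.0, "rz": 0.0, "claw": 0.0}, {"tx": -0.0112, "ty": -0.019, "tz": 0.0, "rx": 0.0, "ry": 0.0, "rz": 0.0, "claw": 0.0}, {"tx": -0.0171, "ty": -0.0271, "tz": 0.0, "rx": 0.0, "ry": 0.0, "rz": 0.0, "claw": 0.0}, {"tx": -0.0245, "ty": -0.0338, "tz": 0.0, "rx": 0.0, "ry": 0.0, "rz": 0.0, "claw": 0.0}, {"tx": -0.0332, "ty": -0.0388, "tz": 0.0, "rx": 0.0, "ry": 0.0, "rz": 0.0, "claw": 0.0}, {"tx": -0.0332, "ty": -0.0388, "tz": 0.0, "rx": 0.0, "ry": 0.0, "rz": 0.0, "claw": 0.0}]'

```text
clock: 7.45
eef_pos: [632.4, 94.7, 205.5]
tool_rot: [3.141, 0.007, 3.036]
force: [5.4, -0.3, -1.8]
width: -0.2
```

```bash
python3 -c "
from h import *
s=read_state();print(s['force'],s['torque'],s['eef_pos'])
crop('scene',230,150,200,150,4,'s4.png')"
```

```text
[ 5.40232622 -0.30482449 -1.80112683] [-0.1923521  -0.946695    0.00152246] [632.40452059  94.69447074 205.52906921]
```

View pics/s4.png

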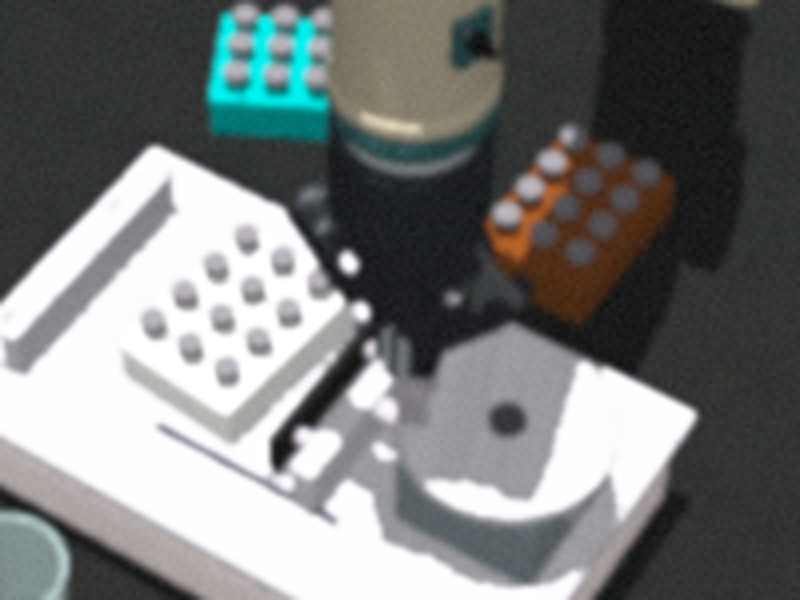

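The fingers shut to zero, so the handle slipped out of the pads, although the wheel did turn. I will back off and look.

Request:
apply_moves --increments '[{"tx": 0.004, "ty": 0.0, "tz": 0.0, "rx": 0.0, "ry": 0.0, "rz": 0.0, "claw": 0.0}, {"tx": 0.004, "ty": 0.0, "tz": 0.045, "rx": 0.0, "ry": 0.0, "rz": 0.0, "claw": 0.0}, {"tx": 0.004, "ty": 0.0, "tz": 0.075, "rx": 0.0, "ry": 0.0, "rz": 0.0, "claw": 0.0}, {"tx": -0.02, "ty": 0.04, "tz": 0.08, "rx": 0.0, "ry": 0.0, "rz": 0.0, "claw": 0.03}, {"tx": -0.04, "ty": 0.08, "tz": 0.08, "rx": 0.0, "ry": 0.0, "rz": 0.0, "claw": 0.03}, {"tx": -0.06, "ty": 0.12, "tz": 0.08, "rx": 0.0, "ry": 0.0, "rz": 0.0, "claw": 0.03}, {"tx": -0.08, "ty": 0.16, "tz": 0.08, "rx": 0.0, "ry": 0.0, "rz": 0.0, "claw": 0.03}, {"tx": -0.1, "ty": 0.2, "tz": 0.08, "rx": 0.0, "ry": 0.0, "rz": 0.0, "claw": 0.03}, {"tx": -0.1, "ty": 0.2, "tz": 0.08, "rx": 0.0, "ry": 0.0, "rz": 0.0, "claw": 0.03}]'

```text
clock: 8.4
eef_pos: [523.8, 305.3, 284.3]
tool_rot: [3.137, -0.005, 3.05]
force: [0.8, 0.9, -0.1]
width: 30.3
```

Run:
```python
from h import *
s=read_state();print(s['clock'],s['force'],s['eef_pos'],s['width'])
a=get_image("top")[140:290,210:340,::-1]; b=get_image("scene")[170:320,300:430,::-1]
cv2.imwrite("pics/c5.png",cv2.resize(np.vstack([a,b]).reshape(2,150,130,3).transpose(1,0,2,3).reshape(150,260,3),None,fx=3,fy=3,interpolation=cv2.INTER_CUBIC))
```

```text
8.4 [ 0.83859991  0.90560566 -0.13836459] [523.77626051 305.34896616 284.26416287] 30.34554211627567
```

View pics/c5.png

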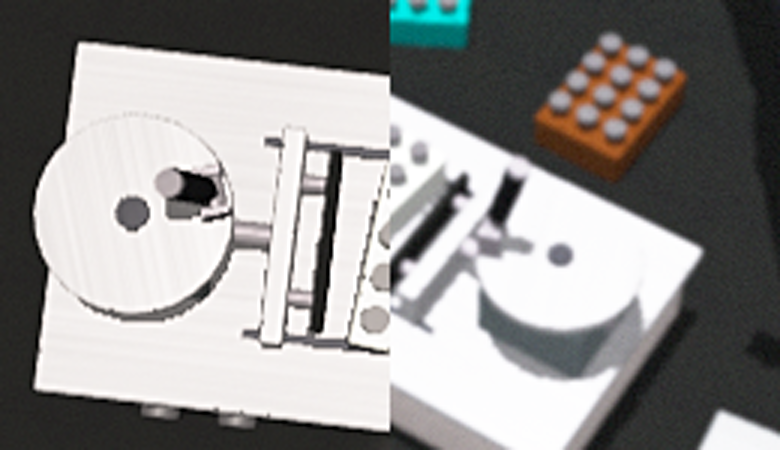

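```bash
cat > fit.py <<'E'
from h import *
from scipy.optimize import least_squares
def pts(c,phi,th):
    u=np.array([np.cos(phi),np.sin(phi),0]); hi=np.array([c[0],c[1],155])+48*u+[0,0,18]
    return hi, hi+71*(-np.cos(th)*u+np.sin(th)*np.array([0,0,1]))
def fit(obs,c0,phi0,th0):
    f=lambda x: np.concatenate([w*(proj(n,(np.array([x[0],x[1],160]),)[0] if k=="stud" else pts(x[:2],x[2],x[3])[0 if k=="hinge" else 1])-q) for n,k,q,w in obs])
    r=least_squares(f,[*c0,phi0,th0],x_scale=[5,5,.1,.1]); return r
E
python3 - <<'E'
from fit import *
t=lambda x,y:np.array([210+(x+.5)/3-.5,140+(y+.5)/3-.5]); s=lambda x,y:np.array([300+(x-390+.5)/3-.5,170+(y+.5)/3-.5])
obs=[("top","stud",t(132,212),1),("top","end",t(170,183),1),("top","hinge",t(216,190),.5),("scene","end",s(518,165),1),("scene","stud",s(561,255),1)]
r=fit(obs,(607,140),-1.0,1.2); print(r.x,np.degrees(r.x[2:]),r.fun.round(2))
h,e=pts(r.x[:2],r.x[2],r.x[3]);print(h,e)
E
```

```text
[606.02556375 140.39947944  -1.38070304   1.351288  ] [-79.10845696  77.42309934] [-0.31 -0.1  -0.31  0.1  -0.77  0.6  -0.56  0.4  -0.7  -0.62]
[615.09518785  93.26412202 173.        ] [612.17396889 108.44586477 242.29632867]
```

Request:
apply_moves --increments '[{"tx": 0.018, "ty": -0.042, "tz": 0.0, "rx": 0.0, "ry": 0.0, "rz": 0.0, "claw": 0.06}, {"tx": 0.036, "ty": -0.084, "tz": 0.0, "rx": 0.0, "ry": 0.0, "rz": 0.0, "claw": 0.06}, {"tx": 0.054, "ty": -0.126, "tz": 0.0, "rx": 0.0, "ry": 0.0, "rz": 0.0, "claw": 0.06}, {"tx": 0.072, "ty": -0.17, "tz": 0.0, "rx": 0.0, "ry": 0.0, "rz": 0.0, "claw": 0.06}, {"tx": 0.0912, "ty": -0.212, "tz": 0.0, "rx": 0.0, "ry": 0.0, "rz": 0.0, "claw": 0.06}, {"tx": 0.0912, "ty": -0.212, "tz": 0.0, "rx": 0.0, "ry": 0.0, "rz": 0.0, "claw": 0.06}, {"tx": 0.0912, "ty": -0.212, "tz": 0.0, "rx": 0.0, "ry": 0.0, "rz": 0.0, "claw": 0.06}, {"tx": 0.0912, "ty": -0.212, "tz": 0.0, "rx": 0.0, "ry": 0.0, "rz": 0.0, "claw": 0.06}]'

```text
clock: 9.3
eef_pos: [620.1, 84.5, 284.3]
tool_rot: [3.141, -0.001, 3.037]
force: [-0.9, 0.0, -0.4]
width: 60.1
```

Request:
apply_moves --increments '[{"tx": -0.005, "ty": 0.008, "tz": 0.0, "rx": 0.0, "ry": 0.0, "rz": 0.0, "claw": 0.06}, {"tx": -0.005, "ty": 0.008, "tz": -0.025, "rx": 0.0, "ry": 0.0, "rz": 0.0, "claw": 0.06}, {"tx": -0.005, "ty": 0.008, "tz": -0.05, "rx": 0.0, "ry": 0.0, "rz": 0.0, "claw": 0.06}, {"tx": -0.005, "ty": 0.008, "tz": -0.07, "rx": 0.0, "ry": 0.0, "rz": 0.0, "claw": 0.06}, {"tx": -0.005, "ty": 0.008, "tz": -0.08, "rx": 0.0, "ry": 0.0, "rz": 0.0, "claw": 0.06}, {"tx": -0.005, "ty": 0.008, "tz": -0.08, "rx": 0.0, "ry": 0.0, "rz": 0.0, "claw": 0.06}]'

```text
clock: 9.9
eef_pos: [614.2, 93.5, 203.3]
tool_rot: [-3.141, -0.003, 3.039]
force: [0.3, 0.0, -0.6]
width: 59.9
```

Request:
apply_moves --increments '[{"tx": 0.0, "ty": 0.0, "tz": 0.0, "rx": 0.0, "ry": 0.0, "rz": 0.0, "claw": 0.03}, {"tx": 0.0, "ty": 0.0, "tz": 0.0, "rx": 0.0, "ry": 0.0, "rz": 0.0, "claw": 0.01}, {"tx": 0.0, "ty": 0.0, "tz": 0.0, "rx": 0.0, "ry": 0.0, "rz": 0.0, "claw": 0.01}, {"tx": 0.0, "ty": 0.0, "tz": 0.0, "rx": 0.0, "ry": 0.0, "rz": 0.0, "claw": 0.01}, {"tx": 0.0, "ty": 0.0, "tz": 0.0, "rx": 0.0, "ry": 0.0, "rz": 0.0, "claw": 0.01}]'

```text
clock: 10.4
eef_pos: [616.5, 93.5, 206.1]
tool_rot: [3.139, 0.003, 3.038]
force: [0.4, 2.1, 6.3]
width: 15.9
```

Request:
apply_moves --increments '[{"tx": 0.0, "ty": -0.002, "tz": 0.0, "rx": 0.0, "ry": 0.0, "rz": 0.0, "claw": 0.01}, {"tx": 0.0, "ty": -0.004, "tz": 0.0, "rx": 0.0, "ry": 0.0, "rz": 0.0, "claw": 0.01}, {"tx": 0.0, "ty": -0.006, "tz": 0.0, "rx": 0.0, "ry": 0.0, "rz": 0.0, "claw": 0.01}, {"tx": 0.0, "ty": -0.006, "tz": 0.0, "rx": 0.0, "ry": 0.0, "rz": 0.0, "claw": 0.01}]'

```text
clock: 10.8
eef_pos: [616.5, 93.0, 206.1]
tool_rot: [3.132, 0.003, 3.041]
force: [-0.0, 10.7, 4.6]
width: 15.7
```

Run:
```python
from h import *
s=read_state();print(s['clock'],s['force'],s['torque'],s['eef_pos'],s['width'])
```

```text
10.8 [-1.03437850e-02  1.07238827e+01  4.59155108e+00] [ 2.52180078 -0.01753375 -0.03145491] [616.48070508  92.96438051 206.06433307] 15.730293853609009
```

```bash
python3 arc.py -77.5 12 11 48.5
```

```text
-0.0101 -0.0011
-0.0202 -0.0002
-0.0298 0.0029
-0.0387 0.0079
-0.0463 0.0146
-0.0523 0.0227
-0.0565 0.0320
-0.0587 0.0419
-0.0588 0.0520
-0.0568 0.0619
-0.0527 0.0712
```

Request:
apply_moves --increments '[{"tx": 0.0, "ty": 0.004, "tz": 0.0, "rx": 0.0, "ry": 0.0, "rz": 0.0, "claw": 0.0}, {"tx": -0.0101, "ty": 0.003, "tz": 0.0, "rx": 0.0, "ry": 0.0, "rz": 0.0, "claw": 0.0}, {"tx": -0.0202, "ty": 0.004, "tz": 0.0, "rx": 0.0, "ry": 0.0, "rz": 0.0, "claw": 0.0}, {"tx": -0.0298, "ty": 0.007, "tz": 0.0, "rx": 0.0, "ry": 0.0, "rz": 0.0, "claw": 0.0}, {"tx": -0.0387, "ty": 0.012, "tz": 0.0, "rx": 0.0, "ry": 0.0, "rz": 0.0, "claw": 0.0}, {"tx": -0.0463, "ty": 0.0185, "tz": 0.0, "rx": 0.0, "ry": 0.0, "rz": 0.0, "claw": 0.0}, {"tx": -0.0463, "ty": 0.0185, "tz": 0.0, "rx": 0.0, "ry": 0.0, "rz": 0.0, "claw": 0.0}]'

```text
clock: 11.5
eef_pos: [572.2, 106.1, 206.1]
tool_rot: [3.139, 0.008, 3.038]
force: [5.6, 3.3, 2.3]
width: 15.5
```

```bash
cat > st.py <<'E'
from h import *
s=read_state();p=s['eef_pos'][:2];f=s['force'];d=p-[606,140.4];ph=np.arctan2(d[1],d[0]);u=d/np.linalg.norm(d);t=np.array([u[1],-u[0]])
print(s['clock'],"phi",np.degrees(ph),"r",np.linalg.norm(d),"Frad",f[:2]@u,"Ftan",f[:2]@t,"torq",-(f[:2]@t)*.048,"Fz",f[2],s['torque'].round(2),"pos",s['eef_pos'].round(1),"w",s['width'].round(1))
E
python3 st.py; python3 arc.py -137.5 12 11 48.5
```

```text
-0.0060 0.0082
-0.0102 0.0174
-0.0124 0.0273
-0.0125 0.0374
-0.0105 0.0474
-0.0065 0.0566
-0.0006 0.0649
0.0069 0.0718
0.0156 0.0769
0.0253 0.0801
0.0353 0.0813Traceback (most recent call last):
  File "st.py", line 3, in <module>
    print(s['clock'],"phi",np.degrees(ph),"r",np.linalg.norm(d),"Frad",f[:2]@u,"Ftan",f[:2]@t,"torq",-(f[:2]@t)*.048,"Fz",f[2],s['torque'].round(2),"pos",s['eef_pos'].round(1),"w",s['width'].round(1))
                                                                                                                                                                                    ^^^^^^^^^^^^^^^^
AttributeError: 'float' object has no attribute 'round'
```

Request:
apply_moves --increments '[{"tx": -0.006, "ty": 0.0082, "tz": 0.0, "rx": 0.0, "ry": 0.0, "rz": 0.0, "claw": 0.0}, {"tx": -0.0102, "ty": 0.0174, "tz": 0.0, "rx": 0.0, "ry": 0.0, "rz": 0.0, "claw": 0.0}, {"tx": -0.0124, "ty": 0.0273, "tz": 0.0, "rx": 0.0, "ry": 0.0, "rz": 0.0, "claw": 0.0}, {"tx": -0.0125, "ty": 0.0374, "tz": 0.0, "rx": 0.0, "ry": 0.0, "rz": 0.0, "claw": 0.0}, {"tx": -0.0105, "ty": 0.0474, "tz": 0.0, "rx": 0.0, "ry": 0.0, "rz": 0.0, "claw": 0.0}, {"tx": -0.0065, "ty": 0.0566, "tz": 0.0, "rx": 0.0, "ry": 0.0, "rz": 0.0, "claw": 0.0}, {"tx": -0.0006, "ty": 0.0649, "tz": 0.0, "rx": 0.0, "ry": 0.0, "rz": 0.0, "claw": 0.0}, {"tx": 0.0069, "ty": 0.0718, "tz": 0.0, "rx": 0.0, "ry": 0.0, "rz": 0.0, "claw": 0.0}, {"tx": 0.0156, "ty": 0.0769, "tz": 0.0, "rx": 0.0, "ry": 0.0, "rz": 0.0, "claw": 0.0}, {"tx": 0.0253, "ty": 0.0801, "tz": 0.0, "rx": 0.0, "ry": 0.0, "rz": 0.0, "claw": 0.0}, {"tx": 0.0353, "ty": 0.0813, "tz": 0.0, "rx": 0.0, "ry": 0.0, "rz": 0.0, "claw": 0.0}, {"tx": 0.0353, "ty": 0.0813, "tz": 0.0, "rx": 0.0, "ry": 0.0, "rz": 0.0, "claw": 0.0}]'

```text
clock: 12.7
eef_pos: [604.5, 188.1, 206.0]
tool_rot: [3.139, -0.0, 3.038]
force: [-2.9, 3.4, 9.0]
width: 15.4
```

```bash
sed -i "s/s\['width'\].round(1)/round(s['width'],1)/" st.py; python3 st.py; python3 arc.py -269.5 12 11 48.5
```

```text
12.7 phi 91.75255927261965 r 47.76517769378407 Frad 3.4598813733506164 Ftan -2.7741075521769796 torq 0.13315716250449502 Fz 9.00664387073724 [1.01 0.68 0.06] pos [604.5 188.1 206. ] w 15.4
0.0101 -0.0010
0.0198 -0.0040
0.0286 -0.0090
0.0362 -0.0157
0.0422 -0.0239
0.0464 -0.0331
0.0486 -0.0430
0.0487 -0.0531
0.0467 -0.0631
0.0426 -0.0724
0.0367 -0.0806
```

Request:
apply_moves --increments '[{"tx": 0.0101, "ty": -0.001, "tz": 0.0, "rx": 0.0, "ry": 0.0, "rz": 0.0, "claw": 0.0}, {"tx": 0.0198, "ty": -0.004, "tz": 0.0, "rx": 0.0, "ry": 0.0, "rz": 0.0, "claw": 0.0}, {"tx": 0.0286, "ty": -0.009, "tz": 0.0, "rx": 0.0, "ry": 0.0, "rz": 0.0, "claw": 0.0}, {"tx": 0.0362, "ty": -0.0157, "tz": 0.0, "rx": 0.0, "ry": 0.0, "rz": 0.0, "claw": 0.0}, {"tx": 0.0422, "ty": -0.0239, "tz": 0.0, "rx": 0.0, "ry": 0.0, "rz": 0.0, "claw": 0.0}, {"tx": 0.0464, "ty": -0.0331, "tz": 0.0, "rx": 0.0, "ry": 0.0, "rz": 0.0, "claw": 0.0}, {"tx": 0.0486, "ty": -0.043, "tz": 0.0, "rx": 0.0, "ry": 0.0, "rz": 0.0, "claw": 0.0}, {"tx": 0.0487, "ty": -0.0531, "tz": 0.0, "rx": 0.0, "ry": 0.0, "rz": 0.0, "claw": 0.0}, {"tx": 0.0467, "ty": -0.0631, "tz": 0.0, "rx": 0.0, "ry": 0.0, "rz": 0.0, "claw": 0.0}, {"tx": 0.0426, "ty": -0.0724, "tz": 0.0, "rx": 0.0, "ry": 0.0, "rz": 0.0, "claw": 0.0}]'

```text
clock: 13.7
eef_pos: [648.3, 117.2, 206.0]
tool_rot: [3.136, 0.003, 3.039]
force: [-0.4, 7.4, 4.2]
width: 15.9
```

```bash
python3 st.py; python3 arc.py -389.5 6 6 48.5
python3 - <<'E'
from h import *
crop("top",300,150,140,150,4,"t6.png")
E
```

```text
13.7 phi -28.77650166159667 r 48.20478907384466 Frad -3.87350267257013 Ftan -6.314405646024091 torq 0.30309147100915634 Fz 4.21748285695589 [1.66 0.03 0.01] pos [648.3 117.2 206. ] w 15.9
-0.0027 -0.0043
-0.0059 -0.0083
-0.0094 -0.0119
-0.0134 -0.0151
-0.0176 -0.0179
-0.0221 -0.0203
```

View pics/t6.png

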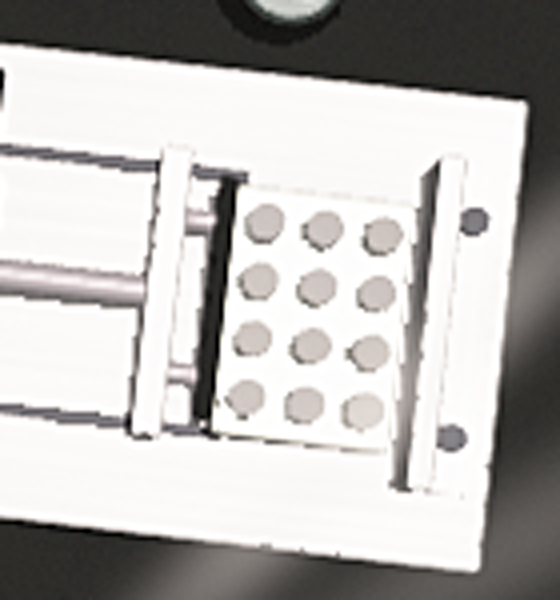

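The pad has squared the rack, and about 10 mm of gap is left to the fence: rack edge at about (402,320), fence at (428,320). I will carry on in smaller steps and watch the torque.

Request:
apply_moves --increments '[{"tx": -0.0027, "ty": -0.0043, "tz": 0.0, "rx": 0.0, "ry": 0.0, "rz": 0.0, "claw": 0.0}, {"tx": -0.0059, "ty": -0.0083, "tz": 0.0, "rx": 0.0, "ry": 0.0, "rz": 0.0, "claw": 0.0}, {"tx": -0.0094, "ty": -0.0119, "tz": 0.0, "rx": 0.0, "ry": 0.0, "rz": 0.0, "claw": 0.0}, {"tx": -0.0134, "ty": -0.0151, "tz": 0.0, "rx": 0.0, "ry": 0.0, "rz": 0.0, "claw": 0.0}, {"tx": -0.0176, "ty": -0.0179, "tz": 0.0, "rx": 0.0, "ry": 0.0, "rz": 0.0, "claw": 0.0}]'

```text
clock: 14.25
eef_pos: [631.5, 99.5, 206.1]
tool_rot: [3.136, 0.005, 3.039]
force: [2.2, 7.8, 2.8]
width: 15.9
```

```bash
python3 st.py; python3 arc.py -419.5 6 11 48.5
```

```text
14.25 phi -58.056998104008336 r 48.19233692953515 Frad -5.459410519434071 Ftan -5.966244121322582 torq 0.2863797178234839 Fz 2.7879991930355046 [ 1.55 -0.57  0.02] pos [631.5  99.5 206.1] w 15.9
-0.0045 -0.0023
-0.0092 -0.0042
-0.0141 -0.0056
-0.0191 -0.0064
-0.0242 -0.0067
-0.0293 -0.0065
-0.0343 -0.0057
-0.0392 -0.0045
-0.0440 -0.0027
-0.0485 -0.0004
-0.0528 0.0023
```

Request:
apply_moves --increments '[{"tx": -0.0045, "ty": -0.0023, "tz": 0.0, "rx": 0.0, "ry": 0.0, "rz": 0.0, "claw": 0.0}, {"tx": -0.0092, "ty": -0.0042, "tz": 0.0, "rx": 0.0, "ry": 0.0, "rz": 0.0, "claw": 0.0}, {"tx": -0.0141, "ty": -0.0056, "tz": 0.0, "rx": 0.0, "ry": 0.0, "rz": 0.0, "claw": 0.0}]'

```text
clock: 14.55
eef_pos: [618.3, 93.8, 206.1]
tool_rot: [3.135, 0.007, 3.039]
force: [6.0, 7.7, 2.2]
width: 15.4
```

```bash
python3 st.py; python3 arc.py -437.5 6 8 48.5
```

```text
14.55 phi -75.234281660127 r 48.233523561042446 Frad -5.933026114737026 Ftan -7.756882479920097 torq 0.3723303590361646 Fz 2.1887018654214248 [ 1.52 -1.13 -0.01] pos [618.3  93.8 206.1] w 15.4
-0.0050 -0.0008
-0.0101 -0.0011
-0.0151 -0.0009
-0.0202 -0.0002
-0.0251 0.0011
-0.0298 0.0029
-0.0344 0.0051
-0.0387 0.0079
```

Request:
apply_moves --increments '[{"tx": -0.005, "ty": -0.0008, "tz": 0.0, "rx": 0.0, "ry": 0.0, "rz": 0.0, "claw": 0.0}, {"tx": -0.0101, "ty": -0.0011, "tz": 0.0, "rx": 0.0, "ry": 0.0, "rz": 0.0, "claw": 0.0}]'

```text
clock: 14.75
eef_pos: [609.1, 92.3, 206.2]
tool_rot: [3.136, 0.009, 3.039]
force: [7.2, 6.2, -0.7]
width: 15.4
```

```bash
python3 st.py; python3 arc.py -449.5 6 6 48.5;  python3 - <<'E'
from h import *
crop("top",340,160,100,120,5,"t7.png")
E
```

```text
14.75 phi -86.27279751237937 r 48.212319203477094 Frad -5.672039270062446 Ftan -7.543335790484675 torq 0.3620801179432644 Fz -0.6905331521053899 [ 1.38 -1.6  -0.03] pos [609.1  92.3 206.2] w 15.4
-0.0051 0.0002
-0.0101 0.0010
-0.0150 0.0022
-0.0198 0.0040
-0.0243 0.0063
-0.0286 0.0090
```

View pics/t7.png

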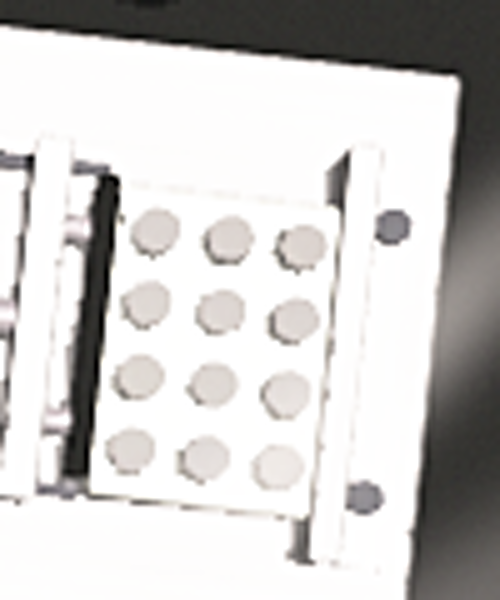

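The rack now meets the fence squarely along (335,210) to (310,515). I will add squeeze in small steps.

Request:
apply_moves --increments '[{"tx": -0.0051, "ty": 0.0002, "tz": 0.0, "rx": 0.0, "ry": 0.0, "rz": 0.0, "claw": 0.0}, {"tx": -0.0101, "ty": 0.001, "tz": 0.0, "rx": 0.0, "ry": 0.0, "rz": 0.0, "claw": 0.0}]'

```text
clock: 15.0
eef_pos: [600.1, 92.5, 206.2]
tool_rot: [3.136, 0.011, 3.038]
force: [9.0, 4.3, -2.3]
width: 15.6
```

```bash
python3 st.py; python3 arc.py -461.5 6 6 48.5
```

```text
15.0 phi -97.06191663902298 r 48.240822933164004 Frad -5.395564476653985 Ftan -8.391739295273325 torq 0.4028034861731196 Fz -2.3027513100571397 [ 1.05 -2.05 -0.05] pos [600.1  92.5 206.2] w 15.6
-0.0049 0.0013
-0.0097 0.0030
-0.0142 0.0053
-0.0185 0.0080
-0.0225 0.0112
-0.0261 0.0148
```

Request:
apply_moves --increments '[{"tx": -0.0049, "ty": 0.0013, "tz": 0.0, "rx": 0.0, "ry": 0.0, "rz": 0.0, "claw": 0.0}, {"tx": -0.0097, "ty": 0.003, "tz": 0.0, "rx": 0.0, "ry": 0.0, "rz": 0.0, "claw": 0.0}]'

```text
clock: 15.2
eef_pos: [591.2, 94.5, 206.2]
tool_rot: [3.137, 0.013, 3.037]
force: [11.8, 3.7, -2.6]
width: 15.5
```

```bash
python3 st.py; python3 arc.py -473.5 6 3 48.5
```

```text
15.2 phi -107.89981286066565 r 48.27142314300418 Frad -7.171416953771978 Ftan -10.107817177463554 torq 0.4851752245182506 Fz -2.5550183227335723 [ 0.64 -2.37 -0.06] pos [591.2  94.5 206.2] w 15.5
-0.0045 0.0023
-0.0088 0.0050
-0.0128 0.0082
```

Request:
apply_moves --increments '[{"tx": -0.001, "ty": 0.0005, "tz": 0.0, "rx": 0.0, "ry": 0.0, "rz": 0.0, "claw": 0.0}, {"tx": -0.001, "ty": 0.0005, "tz": 0.0, "rx": 0.0, "ry": 0.0, "rz": 0.0, "claw": 0.0}, {"tx": -0.001, "ty": 0.0005, "tz": 0.0, "rx": 0.0, "ry": 0.0, "rz": 0.0, "claw": 0.0}, {"tx": -0.001, "ty": 0.0005, "tz": 0.0, "rx": 0.0, "ry": 0.0, "rz": 0.0, "claw": 0.0}]'

```text
clock: 15.6
eef_pos: [590.0, 94.9, 206.2]
tool_rot: [3.138, 0.012, 3.037]
force: [9.8, 3.2, -0.7]
width: 15.7
```

```bash
python3 st.py
```

```text
15.6 phi -109.32729916121032 r 48.2499651687149 Frad -6.2922002040083385 Ftan -8.184027510965063 torq 0.392833320526323 Fz -0.6649479018175577 [ 0.76 -2.07 -0.01] pos [590.   94.9 206.2] w 15.7
```

Request:
apply_moves --increments '[{"tx": 0.0, "ty": 0.0, "tz": 0.0, "rx": 0.0, "ry": 0.0, "rz": 0.0, "claw": 0.05}, {"tx": 0.0, "ty": 0.0, "tz": 0.0, "rx": 0.0, "ry": 0.0, "rz": 0.0, "claw": 0.05}, {"tx": 0.0, "ty": 0.0, "tz": 0.025, "rx": 0.0, "ry": 0.0, "rz": 0.0, "claw": 0.05}, {"tx": 0.0, "ty": 0.0, "tz": 0.06, "rx": 0.0, "ry": 0.0, "rz": 0.0, "claw": 0.05}, {"tx": -0.007, "ty": -0.022, "tz": 0.065, "rx": 0.0, "ry": 0.0, "rz": 0.0, "claw": 0.0}, {"tx": -0.014, "ty": -0.045, "tz": 0.065, "rx": 0.0, "ry": 0.0, "rz": 0.0, "claw": 0.0}, {"tx": -0.014, "ty": -0.045, "tz": 0.065, "rx": 0.0, "ry": 0.0, "rz": 0.0, "claw": 0.0}, {"tx": -0.014, "ty": -0.045, "tz": 0.065, "rx": 0.0, "ry": 0.0, "rz": 0.0, "claw": 0.0}]'

```text
clock: 16.4
eef_pos: [569.9, 47.7, 269.4]
tool_rot: [-3.141, -0.001, 3.035]
force: [-0.1, -0.0, -0.8]
width: -0.1
```

```bash
python3 st.py;python3 - <<'E'
from h import *
a=get_image("top")[150:300,300:440,::-1]; b=get_image("scene")[170:320,300:440,::-1]
cv2.imwrite("pics/c8.png",cv2.resize(np.hstack([a,b]),None,fx=2.8,fy=2.8,interpolation=cv2.INTER_CUBIC))
E
```

```text
16.4 phi -111.2585550411754 r 99.51827621706884 Frad 0.0724736698468112 Ftan 0.10530367598035359 torq -0.005054576447056972 Fz -0.757657432560776 [ 0.05  0.   -0.  ] pos [569.9  47.7 269.4] w -0.1
```

View pics/c8.png

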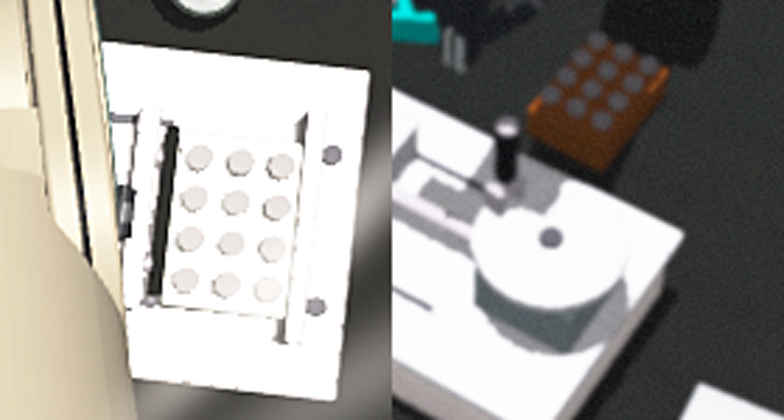

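Request:
apply_moves --increments '[{"tx": 0.003, "ty": -0.001, "tz": -0.02, "rx": 0.0, "ry": 0.0, "rz": 0.0, "claw": 0.0}, {"tx": 0.003, "ty": -0.001, "tz": -0.047, "rx": 0.0, "ry": 0.0, "rz": 0.0, "claw": 0.0}, {"tx": 0.0063, "ty": 0.0084, "tz": -0.047, "rx": 0.0, "ry": 0.0, "rz": 0.0, "claw": 0.0}, {"tx": 0.0096, "ty": 0.0179, "tz": -0.047, "rx": 0.0, "ry": 0.0, "rz": 0.0, "claw": 0.0}, {"tx": 0.0129, "ty": 0.0273, "tz": -0.047, "rx": 0.0, "ry": 0.0, "rz": 0.0, "claw": 0.0}, {"tx": 0.0162, "ty": 0.0368, "tz": -0.047, "rx": 0.0, "ry": 0.0, "rz": 0.0, "claw": 0.0}, {"tx": 0.0195, "ty": 0.0462, "tz": -0.047, "rx": 0.0, "ry": 0.0, "rz": 0.0, "claw": 0.0}, {"tx": 0.0228, "ty": 0.0556, "tz": -0.047, "rx": 0.0, "ry": 0.0, "rz": 0.0, "claw": 0.0}]'

```text
clock: 17.3
eef_pos: [593.8, 104.9, 223.0]
tool_rot: [3.142, 0.001, 3.037]
force: [0.3, -0.3, 0.2]
width: 0.0
```

```bash
python3 st.py
```

```text
17.3 phi -109.0061005592451 r 37.52651062820086 Frad 0.1551328412292843 Ftan -0.3302660972370078 torq 0.015852772667376374 Fz 0.17622765520183897 [-0.22 -0.01  0.03] pos [593.8 104.9 223. ] w 0.0
```

Request:
apply_moves --increments '[{"tx": 0.0033, "ty": 0.0094, "tz": 0.0, "rx": 0.0, "ry": 0.0, "rz": 0.0, "claw": 0.0}, {"tx": 0.0066, "ty": 0.0189, "tz": 0.0, "rx": 0.0, "ry": 0.0, "rz": 0.0, "claw": 0.0}, {"tx": 0.0082, "ty": 0.0236, "tz": 0.0, "rx": 0.0, "ry": 0.0, "rz": 0.0, "claw": 0.0}, {"tx": 0.0082, "ty": 0.0236, "tz": 0.0, "rx": 0.0, "ry": 0.0, "rz": 0.0, "claw": 0.0}]'

```text
clock: 17.7
eef_pos: [601.7, 129.0, 222.4]
tool_rot: [3.141, 0.0, 3.038]
force: [-0.7, 0.3, 0.7]
width: 0.3
```

```bash
python3 st.py
python3 - <<'E'
from h import *
crop("scene",310,180,110,90,5,"s9.png")
E
```

```text
17.7 phi -110.6955936461741 r 12.231669775815398 Frad 0.01715464955849676 Ftan 0.786241882427741 torq -0.03773961035653157 Fz 0.7162291076960662 [ 0.01 -0.02 -0.01] pos [601.7 129.  222.4] w 0.3
```

View pics/s9.png

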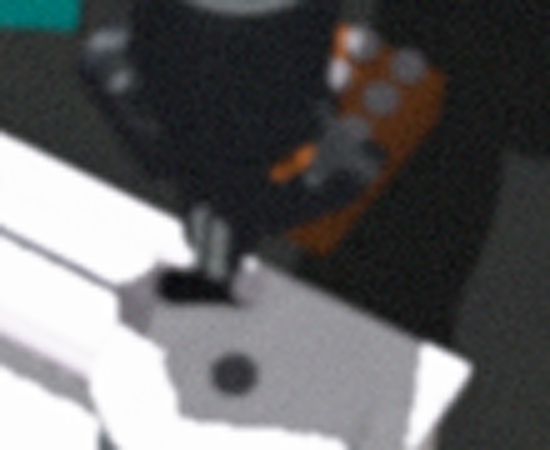

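The handle now leans about 45° inward: end at (247,270), bracket at (135,305), fingertips just above it. I will press down.

Request:
apply_moves --increments '[{"tx": 0.001, "ty": 0.002, "tz": -0.007, "rx": 0.0, "ry": 0.0, "rz": 0.0, "claw": 0.0}, {"tx": 0.002, "ty": 0.004, "tz": -0.014, "rx": 0.0, "ry": 0.0, "rz": 0.0, "claw": 0.0}, {"tx": 0.002, "ty": 0.006, "tz": -0.021, "rx": 0.0, "ry": 0.0, "rz": 0.0, "claw": 0.0}, {"tx": 0.002, "ty": 0.006, "tz": -0.028, "rx": 0.0, "ry": 0.0, "rz": 0.0, "claw": 0.0}, {"tx": 0.002, "ty": 0.006, "tz": -0.034, "rx": 0.0, "ry": 0.0, "rz": 0.0, "claw": 0.0}, {"tx": 0.002, "ty": 0.006, "tz": -0.038, "rx": 0.0, "ry": 0.0, "rz": 0.0, "claw": 0.0}, {"tx": 0.002, "ty": 0.006, "tz": -0.038, "rx": 0.0, "ry": 0.0, "rz": 0.0, "claw": 0.0}]'

```text
clock: 18.45
eef_pos: [603.0, 133.4, 183.7]
tool_rot: [-3.141, -0.002, 3.037]
force: [0.1, 0.6, -0.1]
width: -0.1
```

```bash
python3 st.py
```

```text
18.45 phi -113.43834075371878 r 7.607780996962666 Frad -0.5590458958304143 Ftan 0.1836189329323931 torq -0.008813708780754869 Fz -0.09234762093203996 [-0.04  0.05  0.05] pos [603.  133.4 183.7] w -0.1
```

Request:
apply_moves --increments '[{"tx": 0.0, "ty": 0.0, "tz": -0.002, "rx": 0.0, "ry": 0.0, "rz": 0.0, "claw": 0.0}, {"tx": 0.0, "ty": 0.0, "tz": -0.004, "rx": 0.0, "ry": 0.0, "rz": 0.0, "claw": 0.0}, {"tx": 0.0, "ty": 0.0, "tz": -0.005, "rx": 0.0, "ry": 0.0, "rz": 0.0, "claw": 0.0}, {"tx": 0.0, "ty": 0.0, "tz": -0.005, "rx": 0.0, "ry": 0.0, "rz": 0.0, "claw": 0.0}]'

```text
clock: 18.85
eef_pos: [604.6, 133.4, 181.0]
tool_rot: [3.141, 0.003, 3.037]
force: [-0.6, -0.2, 6.2]
width: -0.1
```

```bash
python3 st.py
```

```text
18.85 phi -101.14538339295073 r 7.129450229153962 Frad 0.2812908710048261 Ftan 0.5720352684327868 torq -0.02745769288477377 Fz 6.169509381254661 [-0.14  0.13  0.02] pos [604.6 133.4 181. ] w -0.1
```

The finger stopped solidly at z = 181, which is the height of the flat handle's top (181.5 mm). I will retreat and check.

Request:
apply_moves --increments '[{"tx": 0.0, "ty": 0.0, "tz": 0.04, "rx": 0.0, "ry": 0.0, "rz": 0.0, "claw": 0.0}, {"tx": 0.0, "ty": 0.0, "tz": 0.08, "rx": 0.0, "ry": 0.0, "rz": 0.0, "claw": 0.0}, {"tx": -0.02, "ty": 0.04, "tz": 0.1, "rx": 0.0, "ry": 0.0, "rz": 0.0, "claw": 0.0}, {"tx": -0.04, "ty": 0.08, "tz": 0.1, "rx": 0.0, "ry": 0.0, "rz": 0.0, "claw": 0.0}, {"tx": -0.06, "ty": 0.12, "tz": 0.1, "rx": 0.0, "ry": 0.0, "rz": 0.0, "claw": 0.0}, {"tx": -0.08, "ty": 0.16, "tz": 0.1, "rx": 0.0, "ry": 0.0, "rz": 0.0, "claw": 0.0}, {"tx": -0.1, "ty": 0.2, "tz": 0.1, "rx": 0.0, "ry": 0.0, "rz": 0.0, "claw": 0.0}, {"tx": -0.12, "ty": 0.24, "tz": 0.1, "rx": 0.0, "ry": 0.0, "rz": 0.0, "claw": 0.0}, {"tx": -0.12, "ty": 0.24, "tz": 0.1, "rx": 0.0, "ry": 0.0, "rz": 0.0, "claw": 0.0}]'

```text
clock: 19.75
eef_pos: [478.0, 381.8, 279.4]
tool_rot: [3.137, -0.004, 3.049]
force: [-0.2, -0.5, -0.7]
width: -0.2
```

Run:
```python
from h import *
a=get_image("top")[140:300,210:440,::-1]; b=get_image("scene")[180:300,220:400,::-1]
b=cv2.resize(b,(230,153)); b=np.vstack([b,np.zeros((7,230,3),np.uint8)])
cv2.imwrite("pics/c10.png",cv2.resize(np.vstack([a,b]),None,fx=1.85,fy=1.85,interpolation=cv2.INTER_CUBIC))
```

```text
(no output)
```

The picture limit is reached, so I will check numerically: the dark sleeve blob against the predicted flat handle, and the jaw, pad and rack geometry.

Run:
```python
from fit import *
for n in("top","scene"):
    g=cv2.cvtColor(get_image(n),cv2.COLOR_RGB2GRAY).astype(int)
    for th in (0,.12,.3,1.57):
        h,e=pts((606,140.4),np.radians(-109.3),th)
        prof=[int(g[tuple(np.round(proj(n,h+(e-h)*k/71)[::-1]).astype(int))]) for k in (5,20,30,40,50,60,66,76,82)]
        print(n,th,prof)
    # dark sleeve blob within disc
    m=np.zeros(g.shape,np.uint8); c=proj(n,[606,140.4,165]).astype(int); cv2.circle(m,tuple(map(int,c)),26,255,-1)
    ys,xs=np.where((g<70)&(m>0)); print(n,"dark n",len(xs),"centroid",xs.mean(),ys.mean())
    for th in (0,.12,.3): h,e=pts((606,140.4),np.radians(-109.3),th); print("  pred sleeve mid",th,proj(n,h+(e-h)*41/71))
# rack: caps in top view
im=get_image("top"); g=cv2.cvtColor(im,cv2.COLOR_RGB2GRAY)
sub=cv2.resize(g[170:280,335:430],None,fx=4,fy=4,interpolation=cv2.INTER_CUBIC)
b=((sub>130)&(sub<238)).astype(np.uint8); k,l,s,ce=cv2.connectedComponentsWithStats(cv2.morphologyEx(b,cv2.MORPH_OPEN,np.ones((7,7))))
P=np.array([unproj("top",(335+(ce[i][0]+.5)/4-.5,170+(ce[i][1]+.5)/4-.5),133)[:2] for i in range(1,k) if 500<s[i,4]<1900])
a=-0.1035;O=np.array([592.2,14]);Rm=np.array([[np.cos(a),np.sin(a)],[-np.sin(a),np.cos(a)]]); Q=(P-O)@Rm.T
print(len(Q)); print(Q.round(1))
```

```text
top 0 [159, 38, 41, 42, 44, 43, 30, 238, 238]
top 0.12 [159, 38, 41, 42, 44, 40, 33, 236, 236]
top 0.3 [159, 38, 41, 42, 44, 45, 33, 236, 236]
top 1.57 [232, 197, 164, 159, 143, 182, 155, 151, 139]
top dark n 298 centroid 255.86577181208054 210.9731543624161
  pred sleeve mid 0 [256.08474075 210.81508659]
  pred sleeve mid 0.12 [255.82850078 210.56630705]
  pred sleeve mid 0.3 [256.06739964 210.41704518]
scene 0 [221, 38, 38, 33, 39, 44, 180, 196, 252]
scene 0.12 [221, 38, 45, 47, 47, 46, 101, 164, 253]
scene 0.3 [221, 53, 58, 59, 130, 155, 197, 252, 252]
scene 1.57 [241, 245, 252, 252, 151, 44, 45, 48, 45]
scene dark n 224 centroid 358.2544642857143 242.09821428571428
  pred sleeve mid 0 [353.80335896 248.22042933]
  pred sleeve mid 0.12 [353.80847836 246.66831763]
  pred sleeve mid 0.3 [353.4233437  244.06057568]
15
[[  34.1  -73.6]
 [  34.5 -100. ]
 [  34.  -126. ]
 [   8.2  -73.8]
 [   8.   -99.4]
 [  -0.6  -23. ]
 [   8.2 -125.9]
 [ -11.3 -148.9]
 [ -18.2  -73.2]
 [ -18.   -99.6]
 [ -18.5 -125.5]
 [ -44.2  -73. ]
 [ -43.7  -99.5]
 [ -44.8 -124.3]
 [ -81.3  -94.5]]
```

```bash
python3 -c "
from cell import *
print(finish_job(), read_state()['clock'])"
```

```text
the job is handed in; nothing more can be done
the job is handed in; nothing more can be done
```

The rack is clamped square against the fence with the handle folded flat, and I handed the job in at about 20 s of the 72 s allowed. `finish_job()` reports no verdict.

**What I did**
- **Handle up, first try:** it slipped out of the pads at about 77°, and the wheel turned about 73° with the fingers shut against the handle. I found this in the pictures, regripped and pressed the handle to its upright stop. It gave only 0.5 mm with about 11 N on it.
- **Cranking:** I turned the wheel clockwise, about 8.1 rad in all. The torque rose from about 0.28 N m running free to about 0.45–0.48 N m.
- **Folding:** I tipped the handle over with closed fingers and pressed it flat, then drew the arm well clear.

**Last checks**
- **Handle:** the finger stopped solidly at z = 181.0 mm, against 181.5 mm expected for a flat handle. The dark sleeve in the top view lay within 0.3 pixel of where it should be. The scene-view blob centre was about 7 pixels off, probably because other dark pixels were in the mask; brightness along the handle line there did fit flat.
- **Rack:** the rows of caps are square with the shaker to about 0.01 rad. The geometry gives 10–11 mm of pad compression, so about 15–18 N of squeeze. That force was worked out, not measured.
- **Not checked:** I never reached for the bottle, tip box or beaker, but I did not measure them again at the end. The picture limit stopped me viewing a final image.

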